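Free the pawl and close the plate-lid press

ROBOT

A 7-joint arm with a two-finger parallel gripper is mounted at the origin on the work surface. World frame = base frame: x ahead of the robot, y to its left, z up, the work surface at z = 0. Lengths are in m, angles in rad, forces in N, time in s.
With the tool pointing down it reaches from about 0.4 to 0.9 m from the base axis. Payload 5.5 kg.
Tool frame: the origin (TCP) lies on the mounting face of the last link; the fingertips stand ahead of it and the grasp point (between the pads) lies 155 mm ahead of it (manip.tip_extent is the z of the fingertips in the tool frame, in m); z points along the fingers, y is the direction in which the jaws open and shut (so a half turn about z gives the same grasp; the last joint's range is limited). The gripper opens to 85 mm and grips with 20 to 120 N. Pads are 22 mm wide; open, the fingers measure 114 mm over their backs; the gripper's body (76 mm by 85 mm) begins 54 mm behind the grasp point. The pads swing forward as they close: fully open they stand 13 mm farther back than shut.
Start: joints at [1.409, 0.501, -0.427, 1.55, 0.221, 1.138, -0.21], TCP at [0.268, -0.592, 0.405] pointing down, gripper open.
Joint ranges: [-2.88, 2.88], [-0.31, 2.03], [-1.54, 1.56], [0.2, 2.42], [-1.41, 4.55], [0.19, 2.02], [-2.57, 2.57]. Speed limits (rad/s): [2.57, 2.57, 3.14, 3.14, 3.14, 3.14, 3.14].

INTERFACE

Orientations are given as a unit quaternion [x, y, z, w].
In Python, from workcell import manip, vision gives the robot as it stands. The module is installed in compiled form; this text tells all that it offers.
- The arm moves only by the tool step_arm, never from a script. Its argument "commands" is one flat list of numbers, 4 for each row, row after row: the shift along the tool's x, y, z in mm, then the turn about the tool's z in degrees. In form: [x, y, z, yaw, x, y, z, yaw, ...]. A call has exactly 5 rows; each row is the pose to reach, as a shift and turn from the pose measured when the call began, along the tool's axes at that moment; what a row does not reach only later rows make up. A row lasts 1/10 s, in which the tool goes at most 50 mm and 8.59 degrees, less where a joint would pass 70% of its speed; a pose out of reach is approached as far as the arm can. A call with a gripper value outside its range is refused whole. "fingers" is the closure, from -1 (fully open) to 1 (shut), set as the call begins (left out, the last holds). The fingers move at their own pace and stop on an object; "force" is the grip in N (left out, the last holds). Time passes only in rows, so rows that repeat a pose let the fingers close, or fill a call up. It gives the time, the measured TCP pose, the force and the opening at its end, in the units of the state.
- manip.state(): the state, without advancing time (a new reading comes with each control period).
- vision.camera(name): name is "scene" or "top" or "wrist"; returns a dict with "pixels" (384x512x3 uint8, red, green, blue), "mtx" (3x3 intrinsics, pixels), "D" ([k1, k2, p1, p2, k3] as OpenCV has them; the pictures are not rectified), "origin" and "rotation" of the camera in the world. Camera axes: x right, y up, looking along -z (the intrinsics and any distortion apply to the point x, -y, -z); pixel columns grow to the right and rows downward; lengths in m; the calibration is good to about 2 mm. A picture is of the moment at which its call begins. There is no depth.
- manip.finish_job(): hands the job in, once; it reports no verdict.
Trained networks look in a picture, given as the dict that the camera call returned (one of the last four; its "shot" number tells which), for a name from the list of things; names that differ only in an ending like _2 or _b are one class to them, and where a whole thing is asked for, a point or a joint stands for the part that bears it (a point fixed in the world has none). Each returns a list of dicts, best first, with "p" (0 to 1); they miss things now and then, are a little off and sometimes report something else, mostly with a low value. They report only what shows in the picture. A call takes as long as a camera call. They do not tell look-alikes from the thing itself.
- vision.search_frame(picture, name): "box" ([left, top, right, bottom] in pixels, round what is visible of it).
- vision.outline_of(picture, name): "mask" (384x512 bool, what is visible of it) and "box" ([left, top, right, bottom] in pixels, round what is visible of it).
The state is a dict: "t": time; "qpos": joint angles; "joint_vel": joint speeds; "joint_torque": joint torques, N m; "ee_pos": TCP position; "tcp_rot": TCP orientation; "ft_force": force on the tool from outside, world axes, zero at the start; "ft_torque": the same for the moment, N m; "finger_gap": opening from 0.0 (shut) to 1.0 (fully open).
Only numpy, scipy, OpenCV 4.12 (cv2) and the standard library are available. Lean on these libraries where they do the work, as an engineer would, in place of code of your own. Each camera call takes 0.05 s, during which the arm holds its last target.

TASK

Close the small bench press onto the lidded well plate: with the fingertips press the thumb tab on top of its raised arm all the way to its stop, so that the ratchet pawl comes free of its teeth while the arm is still up, then, keeping the tab pressed, push the arm down past the teeth until its rubber pad rests on the plate, and take the hand away. Only press and push: do not raise the arm, do not grasp or lift anything, and leave the plate in its nest and the slide box, bottle and jar beside the press where they are.

Things in the scene. Friction and masses are not known exactly. Their poses are not given: they have to be found in the camera images.
- press: Fixed white lid press: base board 310 x 170 x 20 mm with a plate nest and two cheeks (62 mm over all, 125 mm high) carrying the arm's hinge. Origin on the bench under the nest's middle; +x points from nest to hinge (away from the robot, within 0.6 rad), z up. The board spans x -100 to +210, y -85 to +85 mm.
- hinge (a point): Hinge axis of the press arm, midway between the cheeks: 150 mm along the press's +x, 100 mm above the bench; the axis is level, along the press's y. A steel quadrant round it (75 mm radius) has ratchet teeth that block the arm's way down at about 0.13, 0.30, 0.47 and 0.64 rad while the pawl is in; raising is never blocked.
- press_arm (a joint): Elevation of the arm, rad: 0 = level, pad resting on the plate's lid; positive = raised (0.32 to 0.54 at the start, limit 0.80). Two aluminium rails, 34 mm wide over all, from the hinge towards the press's -x, ending in a grip. Stiff hinge: the arm stays where it is left; about 6 to 8 N at the tab push it down once the pawl is free.
- press_pawl (a joint): Turn of the pawl relative to the arm, rad: 0 = sprung in between the teeth, up to 0.1 when riding on a tooth's back, 0.20 = pressed to its stop. Clear of the teeth from about 0.12; have it above 0.16 with the arm still above 0.24. Springs back when let go. The tab takes 2 to 5 N, less than what moves the arm.
- tab (a point): Centre of the top of the pawl's thumb tab: ribbed dark steel plate, 50 (along the arm) x 28 x 5 mm. With the pawl at 0: parallel to the arm, 170 mm out from the hinge, 36 mm above the arm's centre line. The pawl pivots on the arm 82 mm out, 4.5 mm below that line (tab travel about 18 mm). It swings with the arm: going down, the tab also moves outward from the hinge.
- grip (a point): Middle of the black round grip (26 mm diameter, 75 mm long) at the arm's end, 260 mm out from the hinge on the arm's centre line, the line that runs along the middle of the rails through the hinge axis.
- pad (a point): Centre of the underside of the arm's grey rubber pad (70 mm along the arm x 100 mm across), 150 mm out from the hinge and 62 mm below the arm's centre line.
- plate: White lidded well plate, 86 x 128 x 18 mm, loose in the nest on the press's base board (its underside 20 mm, its top 38 mm above the bench). Origin at the centre of its underside.
- slide_box: Bystander: grey microscope-slide box with a white lid, 84 x 102 x 34 mm, standing beside the press. Origin at the centre of its underside.
- oil_bottle: Bystander: amber bottle with a black cap, 40 mm diameter, 85 mm high. Origin at the centre of its underside.
- stain_jar: Bystander: glass jar with a white cap, 56 mm diameter, 75 mm high. Origin at the centre of its underside.
Not all that is in view belongs to the job. Leave any brown, green or turquoise look-alike of the plate alone.

How it is judged:
On the way, in this order (a step that is already met when the one before it is completed fails the run):
1. the pawl is pressed free (at least 0.16 rad of its 0.20) while the arm is still up (above 0.24 rad) (value of joint press_pawl above 0.16 rad and value of joint press_arm above 0.24 rad), for 0.05 s.
2. the arm is pushed down past the teeth until the pad is on the plate (value of joint press_arm below 0.03 rad and contact force between press_arm and plate above 0.2 N), for 0.05 s.
At the end, for the whole second after the job is handed in: The arm is down and at rest within 0.03 rad of level, its pad on the plate; the pawl tab is let go and has sprung back (below 0.08 rad); the plate lies flat in its nest (within 6 mm); the slide box, bottle and jar are within 20 mm of where they stood (value of joint press_arm below 0.03 rad and value of joint press_pawl below 0.08 rad and not (velocity of joint press_arm below -0.05 rad/s) and not (velocity of joint press_arm above 0.05 rad/s) and horizontal distance between plate and press below 0.006 m and angle between plate's own z axis and vertical below 0.05 rad and z of plate in the frame of press below 0.025 m and distance of each of slide_box, oil_bottle, stain_jar from where it was at the start of the episode below 0.02 m); the robot touches nothing.
It fails at once if the arm is raised (above 0.64 rad) (value of joint press_arm above 0.64 rad).
It fails at once if the plate is lifted or shoved out of its nest (distance of plate from where it was at the start of the episode above 0.012 m).
It fails at once if the slide box is moved or lifted by more than 20 mm (distance of slide_box from where it was at the start of the episode above 0.02 m).
It fails at once if the bottle is moved or lifted by more than 20 mm (distance of oil_bottle from where it was at the start of the episode above 0.02 m).
It fails at once if the jar is moved or lifted by more than 20 mm (distance of stain_jar from where it was at the start of the episode above 0.02 m).
It also fails if it takes over 35 s, if anything falls off the work surface, if the arm or the gripper's body presses on something with over 40 N, if the wrist force passes 120 N, or if a joint passes its speed limit or range.

## Working session

There is one attempt and no reset: what is moved stays moved. The work goes in short steps, Python scripts to look and compute and a tool call to move; the robot and the scene stay as the last step left them, time stands still between calls to the robot, and variables do not carry over. Pictures are saved under pics/ and viewed, and the job is handed in when it is done.

Besides the shell and the picture viewer there is one more tool, called after ">>>" as name(argument=value, ...), one argument or row to a line, values as JSON. step_arm: Moves the arm, as the interface text tells. Its arguments: {"type":"object","properties":{"commands":{"type":"array"},"fingers":{"type":"number"},"force":{"type":"number"}},"required":["commands"]}

```bash
mkdir -p pics; cat > h.py <<'E'
import numpy as np, cv2
from workcell import manip, vision
def save(n,name):
    c=vision.camera(n); cv2.imwrite('pics/'+name,c['pixels'][:,:,::-1]); return c
E
python3 - <<'E'
from h import *
import pickle
s=manip.state(); print(s, manip.tip_extent)
for n in ['scene','top']:
    c=save(n,n+'0.png'); pickle.dump(c,open(n+'0.pkl','wb'))
    print(n,c['mtx'],c['D'],c['origin'],c['rotation'])
    for t in ['press','tab','grip','pad','plate','press_arm','press_pawl','slide_box','oil_bottle','stain_jar']:
        r=vision.search_frame(c,t); print(t,[(np.round(x['box']),round(x['p'],2)) for x in r[:2]])
E
```

```text
{'t': 0.0, 'qpos': array([ 1.40921493,  0.5018327 , -0.42678625,  1.55148073,  0.22079685,
        1.13825899, -0.21030899]), 'joint_vel': array([ 0.00063385,  0.00016166,  0.00050408, -0.0004482 , -0.00108156,
       -0.0012321 , -0.0018979 ]), 'joint_torque': array([ 4.72377378e-04, -5.69511652e+01, -5.81617087e+00, -2.80937147e+01,
        1.05571974e-02,  1.19520168e-02,  1.52354204e-05]), 'ee_pos': array([ 0.26767989, -0.59192669,  0.40365528]), 'tcp_rot': array([ 9.77524422e-01,  2.10820012e-01, -1.69659494e-04, -9.47297500e-04]), 'ft_force': array([-0.14214586, -0.14404   ,  1.38951152]), 'ft_torque': array([ 0.00940793,  0.00110579, -0.02023547]), 'finger_gap': 0.999424770925387} 0.1734
scene [[478.31295298   0.         259.25596431]
 [  0.         478.31295298 193.5584696 ]
 [  0.           0.           1.        ]] [-0.06624722  0.          0.          0.          0.        ] [ 1.61275094 -0.45443735  0.97277999] [0.37069939 0.23182714 0.48360283 0.75826542]
press [(array([178., 128., 245., 253.]), 0.93)]
tab [(array([207., 152., 220., 192.]), 0.63)]
grip [(array([201., 130
[... 616 characters left out ...]
44016396 0.02387218 1.24001413] [ 0.05367558 -0.06015755 -0.70074134  0.70884524]
press [(array([243., 169., 327., 270.]), 0.96), (array([275., 201., 297., 238.]), 0.17)]
tab [(array([276., 202., 299., 242.]), 0.83), (array([260., 218., 271., 235.]), 0.47)]
grip [(array([258., 186., 308., 276.]), 0.95)]
pad [(array([258., 187., 308., 271.]), 0.71)]
plate [(array([351., 189., 389., 214.]), 0.81), (array([202., 125., 246., 159.]), 0.67)]
press_arm [(array([258., 189., 307., 272.]), 0.63)]
press_pawl [(array([276., 203., 298., 240.]), 0.5)]
slide_box [(array([316., 222., 355., 260.]), 0.74)]
oil_bottle [(array([219., 218., 229., 233.]), 0.48)]
stain_jar [(array([259., 190., 305., 270.]), 0.45)]
```

```bash
python3 - <<'E'
import cv2
for n,(x,y,w,h) in {'scene':(80,90,240,200),'top':(180,100,240,200)}.items():
    i=cv2.imread(f'pics/{n}0.png')[y:y+h,x:x+w]; cv2.imwrite(f'pics/{n}0z.png',cv2.resize(i,(720,600),interpolation=cv2.INTER_CUBIC))
E
```

```text
(no output)
```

View pics/scene0z.png

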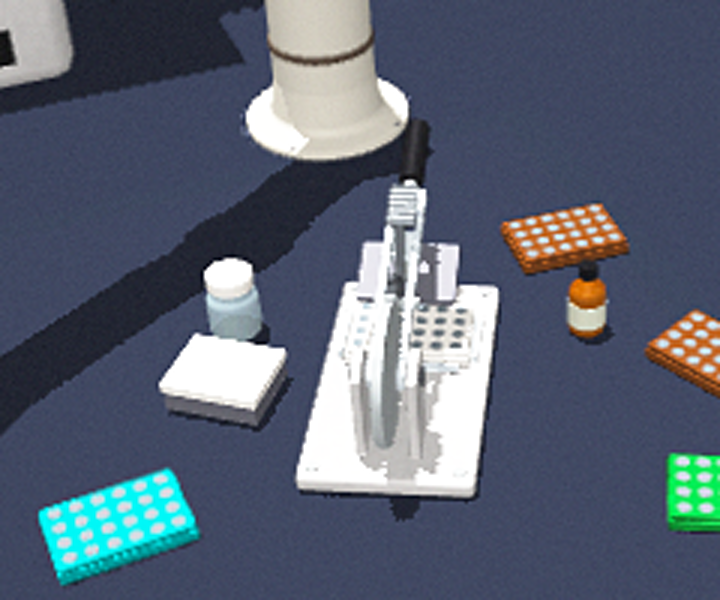

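View pics/top0z.png

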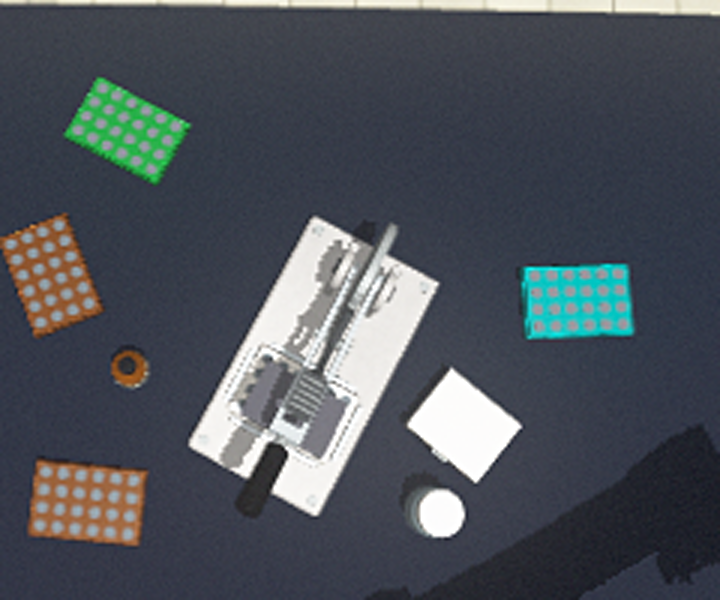

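View pics/top0.png

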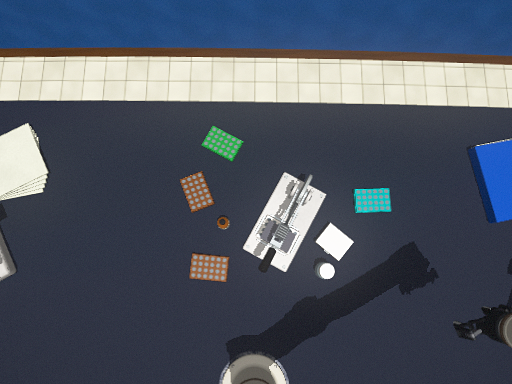

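```bash
cat >> h.py <<'E'
from scipy.spatial.transform import Rotation as R
from scipy.optimize import least_squares
def proj(c,P):
    P=np.atleast_2d(P); q=R.from_quat(c['rotation']).as_matrix() if np.size(c['rotation'])==4 else np.array(c['rotation'])
    p=(P-c['origin'])@q; p=p*[1,-1,-1]
    return cv2.projectPoints(p,np.zeros(3),np.zeros(3),np.array(c['mtx']),np.array(c['D']))[0][:,0]
def pts(v):
    x,y,yaw,th=v[:4]; c,s=np.cos(yaw),np.sin(yaw)
    def W(p): return np.array([x+c*p[0]-s*p[1],y+s*p[0]+c*p[1],p[2]])
    def A(out,up,lat=0): # out from hinge
        return W([.15-out*np.cos(th)-up*np.sin(th)*1,lat,.1+out*np.sin(th)+up*np.cos(th)]) if False else W([.15-out*np.cos(th)+up*np.sin(th),lat,.1+out*np.sin(th)+up*np.cos(th)])
    return W,A
E
cat > fit.py <<'E'
from h import *
import pickle
T=pickle.load(open('top0.pkl','rb'));S=pickle.load(open('scene0.pkl','rb'))
zt=lambda u,v:(u/3+180-1/3,v/3+100-1/3); zs=lambda u,v:(u/3+80-1/3,v/3+90-1/3)
def model(v):
    W,A=pts(v)
    B=[W([.21,.085,.02]),W([.21,-.085,.02]),W([-.1,-.085,.02]),W([-.1,.085,.02])]
    return B,A
oT=[zt(312,216),zt(439,284),zt(317,516),zt(190,445)]
oS=[zs(475,488),zs(300,482),zs(348,285),zs(498,290)]
def res(v):
    B,A=model(v)
    r=[proj(T,B)-oT, proj(S,B)-oS, proj(T,[A(.26,0)])-[zt(264,482)], proj(S,[A(.26,0)])-[zs(415,150)], proj(T,[A(.17,.036)])-[zt(307,397)],proj(S,[A(.17,.036)])-[zs(403,206)]]
    return np.concatenate(r).ravel()
s=least_squares(res,[.45,-.05,-.4,.4],loss='soft_l1'); v=s.x
print(v,res(v).reshape(-1,2).round(1).tolist())
B,A=model(v); W,_=pts(v)
print('tab',A(.17,.036),'grip',A(.26,0),'hinge',W([.15,0,.1]))
E
python3 fit.py
```

```text
[ 0.50491855 -0.07682385 -0.48511259  0.35074477] [[-0.7, -1.4], [-0.3, -1.5], [-0.3, 0.3], [-1.9, -0.0], [-0.3, -0.7], [-2.2, -1.1], [-1.4, -1.5], [-0.3, -1.5], [-1.2, -1.0], [-0.9, 1.6], [-0.1, -1.8], [-0.8, -0.3]]
tab [ 0.50732437 -0.07809202  0.19221976] grip [ 0.42161327 -0.03291143  0.18933531] hinge [ 0.63761192 -0.14677004  0.1       ]
```

```bash
cat >> h.py <<'E'
def tool(target,yaw=None):
    s=manip.state(); r=R.from_quat(s['tcp_rot']); d=r.inv().apply(np.array(target)-s['ee_pos'])*1000
    x=r.apply([1,0,0]); a=np.arctan2(x[1],x[0])
    return d.round(1), None if yaw is None else round(np.degrees(-(yaw-a)),1), a
E
python3 -c "
from h import *
print(tool([.50,-.085,.48],-.485))"
```

```text
(array([ 420.5, -366.4,  -75.3]), np.float64(52.1), np.float64(0.42484015467297337))
```

>>> step_arm(
  commands=[15,-13,-20,0,48,-42,-40,0,85,-74,-60,0,120,-105,-75,0,155,-135,-75,0],
  fingers=1,
  force=30,
)

```text
t: 1.6
ee_pos: [0.3546, -0.4039, 0.4823]
tcp_rot: [0.978, 0.211, 0.001, 0.002]
ft_force: [0.6, -0.2, 0.3]
finger_gap: 0.14
```

>>> step_arm(
  commands=[36,-32,0,0,72,-63,0,0,108,-95,0,0,144,-126,0,0,180,-157,0,0],
)

```text
t: 2.1
ee_pos: [0.4544, -0.1847, 0.4822]
tcp_rot: [0.978, 0.211, 0.001, 0.003]
ft_force: [1.3, -0.5, -0.4]
finger_gap: 0.001
```

```bash
python3 -c "
from h import *
print(manip.state()['ee_pos'],tool([.50,-.085,.48],-.485))"
```

```text
[ 0.45438591 -0.18472696  0.48221334] (array([ 82.6, -72.1,   1.9]), np.float64(52.1), np.float64(0.4243071209606967))
```

>>> step_arm(
  commands=[25,-22,1,8,50,-44,2,16,72,-62,2,24,82,-72,2,32,82,-72,2,40],
)

```text
t: 2.6
ee_pos: [0.5001, -0.0823, 0.4802]
tcp_rot: [0.991, -0.137, 0.002, 0.002]
ft_force: [0.5, -0.2, 0.1]
finger_gap: -0.001
```

>>> step_arm(
  commands=[0,0,0,6,0,0,0,12,0,0,0,12,0,0,0,12,0,0,0,12],
)

```text
t: 3.1
ee_pos: [0.5001, -0.0823, 0.4802]
tcp_rot: [0.971, -0.239, 0.003, 0.001]
ft_force: [-0.7, 0.7, -0.5]
finger_gap: 0.001
```

```bash
python3 - <<'E'
from h import *
import pickle
print(manip.state()['ee_pos'],tool([.5,-.085,.48],-.485))
for n in ['wrist','top']:
    c=save(n,n+'1.png');pickle.dump(c,open(n+'1.pkl','wb'))
    print(c['origin'],c['rotation'])
    for t in ['press','tab','grip','press_arm','plate']:
        print(t,[(np.round(x['box']),round(x['p'],2)) for x in vision.search_frame(c,t)[:2]])
E
```

```text
[ 0.50009914 -0.08232564  0.48021642] (array([1.2, 2.4, 0.2]), np.float64(0.2), np.float64(-0.4821112025961637))
[ 0.56806947 -0.11810077  0.45028073] [ 0.07670495 -0.12385276  0.8463964  -0.51224016]
press [(array([187.,   0., 317., 317.]), 0.82), (array([225.,  66., 269., 216.]), 0.59)]
tab [(array([225.,  66., 270., 213.]), 0.71)]
grip [(array([206.,   9., 291., 318.]), 0.68)]
press_arm [(array([206.,   7., 291., 320.]), 0.96)]
plate [(array([  0.,  99.,  83., 197.]), 0.8), (array([200., 121., 298., 181.]), 0.56)]
[0.44016396 0.02387218 1.24001413] [ 0.05367558 -0.06015755 -0.70074134  0.70884524]
press [(array([243., 173., 318., 272.]), 0.91)]
tab [(array([277., 229., 282., 242.]), 0.57)]
grip [(array([257., 221., 281., 272.]), 0.7)]
press_arm [(array([260., 225., 285., 272.]), 0.94)]
plate [(array([352., 190., 388., 216.]), 0.93), (array([180., 174., 213., 213.]), 0.73)]
```

View pics/wrist1.png

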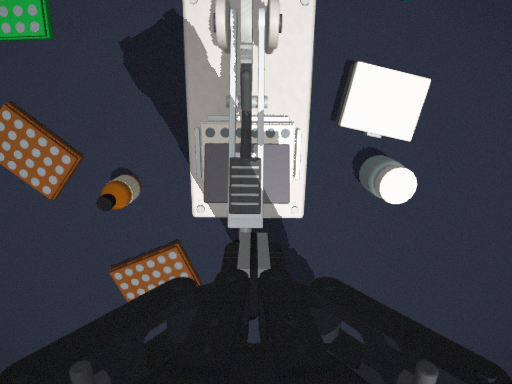

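```bash
python3 - <<'E'
import cv2
i=cv2.imread('pics/wrist1.png')[110:260,160:340]; cv2.imwrite('pics/wrist1z.png',cv2.resize(i,None,fx=4,fy=4,interpolation=cv2.INTER_CUBIC))
E
cat > ov.py <<'E'
import pickle,sys
exec(open('fit.py').read())
w=pickle.load(open('wrist1.pkl','rb'))
for nm,P in [('tab',[A(.145,.036,.014),A(.145,.036,-.014),A(.195,.036,-.014),A(.195,.036,.014),A(.17,.036)]),('board',B),('grip',[A(.26,0)]),('fingertip',[[.5001,-.0823,.4802-.1734]])]:
    print(nm,proj(w,P).round(0).tolist(), )
E
python3 ov.py
```

```text
[ 0.50491855 -0.07682385 -0.48511259  0.35074477] [[-0.7, -1.4], [-0.3, -1.5], [-0.3, 0.3], [-1.9, -0.0], [-0.3, -0.7], [-2.2, -1.1], [-1.4, -1.5], [-0.3, -1.5], [-1.2, -1.0], [-0.9, 1.6], [-0.1, -1.8], [-0.8, -0.3]]
tab [ 0.50732437 -0.07809202  0.19221976] grip [ 0.42161327 -0.03291143  0.18933531] hinge [ 0.63761192 -0.14677004  0.1       ]
tab [[228.0, 156.0], [260.0, 156.0], [260.0, 213.0], [228.0, 213.0], [244.0, 185.0]]
board [[179.0, -13.0], [315.0, -13.0], [304.0, 220.0], [191.0, 219.0]]
grip [[245.0, 279.0]]
fingertip [[252.0, 252.0]]
```

View pics/wrist1z.png

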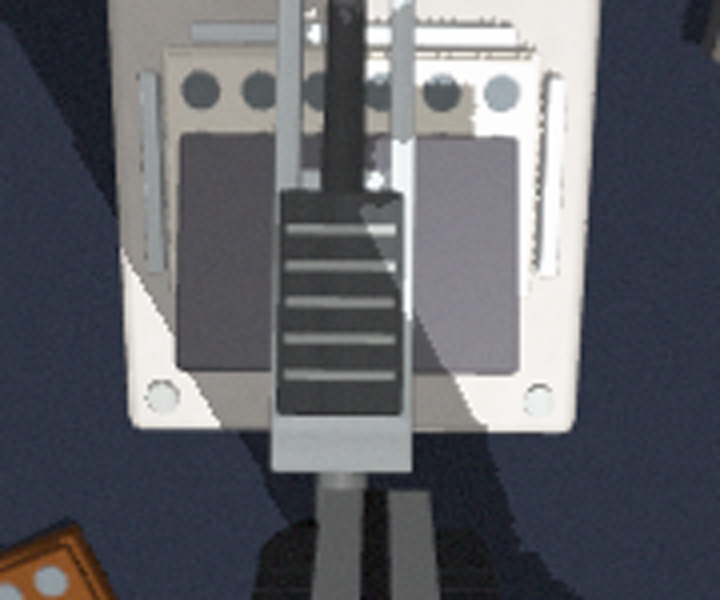

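```bash
cat > fit2.py <<'E'
import pickle
exec(open('fit.py').read())
w=pickle.load(open('wrist1.pkl','rb'))
zw=lambda u,v:(u/4+160-.375,v/4+110-.375)
def res2(v):
    B,A=model(v)
    r=[proj(w,[A(.145,.036,.014),A(.145,.036,-.014),A(.195,.036,-.014),A(.195,.036,.014)])-[zw(280,190),zw(404,190),zw(404,414),zw(278,414)],
       proj(w,[B[2],B[3]])-[zw(577,433),zw(131,429)]]
    return np.concatenate([np.concatenate(r).ravel(), res(v)])
s=least_squares(res2,v,loss='soft_l1'); v=s.x
print(v,res2(v).reshape(-1,2).round(1).tolist())
B,A=model(v); W,_=pts(v)
def tabpt(th,pw,out=.17):
    vv=v.copy(); vv[3]=th; _,A2=pts(vv)
    # pivot .082,-.0045 ; tab rel (out-.082,.0405), rotate down by pw
    a=out-.082;b=.0405
    return A2(.082+a*np.cos(pw)+b*np.sin(pw), -.0045+b*np.cos(pw)-a*np.sin(pw))
if __name__=='__main__':
    for th,pw in [(v[3],0),(v[3],.2),(.24,.2),(.12,.2),(0,.2)]: print(round(th,3),pw,tabpt(th,pw).round(4))
E
python3 fit2.py
```

```text
[ 0.50491855 -0.07682385 -0.48511259  0.35074477] [[-0.7, -1.4], [-0.3, -1.5], [-0.3, 0.3], [-1.9, -0.0], [-0.3, -0.7], [-2.2, -1.1], [-1.4, -1.5], [-0.3, -1.5], [-1.2, -1.0], [-0.9, 1.6], [-0.1, -1.8], [-0.8, -0.3]]
tab [ 0.50732437 -0.07809202  0.19221976] grip [ 0.42161327 -0.03291143  0.18933531] hinge [ 0.63761192 -0.14677004  0.1       ]
[ 0.50562636 -0.07791304 -0.48352855  0.32474349] [[-0.4, -0.3], [0.1, -0.3], [0.1, 0.0], [-0.0, 0.0], [0.4, 0.9], [-0.7, 1.9], [-0.5, -1.6], [-0.0, -1.8], [0.1, 0.1], [-1.6, -0.2], [-0.4, -0.4], [-2.4, -0.7], [-1.7, -1.3], [-0.6, -1.3], [-1.3, -0.6], [-1.0, 3.1], [-0.3, -1.3], [-0.9, 0.5]]
0.325 0 [ 0.506  -0.0781  0.1884]
0.325 0.2 [ 0.4955 -0.0726  0.173 ]
0.24 0.2 [ 0.4905 -0.07    0.1591]
0.12 0.2 [ 0.4853 -0.0673  0.1387]
0 0.2 [ 0.4823 -0.0657  0.1177]
```

```bash
cat > t.py <<'E'
from fit2 import *
def tiptool(P):
    s=manip.state(); r=R.from_quat(s['tcp_rot']); tip=s['ee_pos']+r.apply([0,0,.1734])
    return (r.inv().apply(P-tip)*1000).round(1)
if __name__=='__main__':
    for th,pw in [(v[3],0),(v[3],.1),(v[3],.2),(.24,.2),(.12,.2),(0,.2)]: print(round(th,3),pw,tiptool(tabpt(th,pw)))
E
python3 t.py|tail -6
```

```text
0.325 0 [  1.5  -6.8 118.4]
0.325 0.1 [ -4.8  -6.8 125.7]
0.325 0.2 [-10.4  -6.8 133.7]
0.24 0.2 [-16.1  -6.8 147.6]
0.12 0.2 [-22.   -6.9 168. ]
0 0.2 [-25.6  -6.9 188.9]
```

>>> step_arm(
  commands=[0,-7,30,0,0,-7,65,0,0,-7,90,0,0,-7,100,0,0,-7,100,0],
)

```text
t: 4.2
ee_pos: [0.5034, -0.0765, 0.3791]
tcp_rot: [0.971, -0.24, 0.001, 0.001]
ft_force: [0.6, 0.2, 0.3]
finger_gap: -0.0
```

```bash
python3 t.py|tail -6; python3 - <<'E'
from h import *
for n in ['wrist','scene']:
    save(n,n+'2.png')
i=cv2.imread('pics/wrist2.png')[110:260,160:340]; cv2.imwrite('pics/wrist2z.png',cv2.resize(i,None,fx=4,fy=4,interpolation=cv2.INTER_CUBIC))
i=cv2.imread('pics/scene2.png')[90:240,140:320]; cv2.imwrite('pics/scene2z.png',cv2.resize(i,None,fx=4,fy=4,interpolation=cv2.INTER_CUBIC))
print(manip.state()['ft_force'])
E
```

```text
0.325 0 [ 2.4 -0.1 17.3]
0.325 0.1 [-3.9 -0.1 24.7]
0.325 0.2 [-9.4 -0.1 32.6]
0.24 0.2 [-15.1  -0.1  46.5]
0.12 0.2 [-21.   -0.1  66.9]
0 0.2 [-24.5  -0.2  87.9]
[0.53597016 0.17625239 0.60040744]
```

View pics/wrist2z.png

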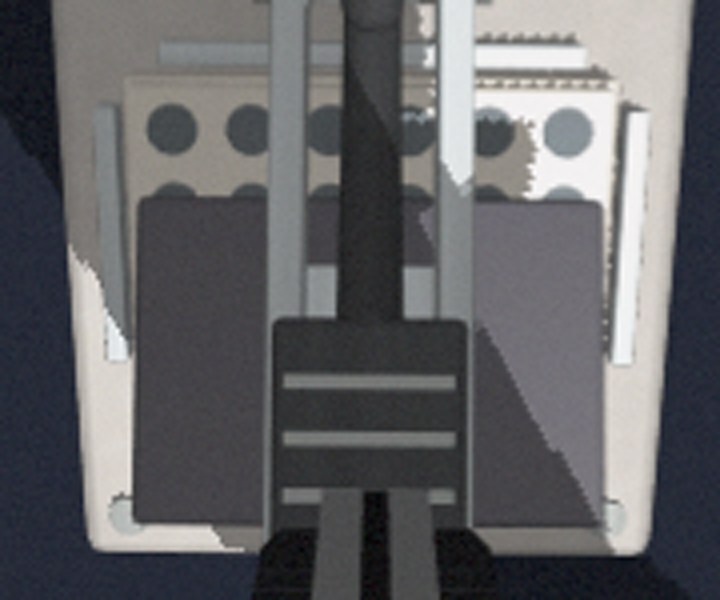

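View pics/scene2z.png

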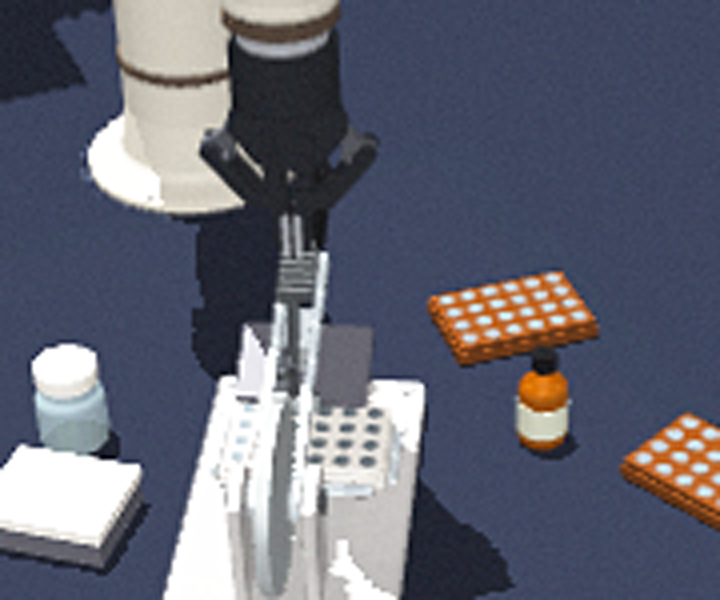

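Fingers are centred over the ribbed tab (fingertips at about (375,490) in the wrist zoom, tab spanning 272–466). Going down to contact.

>>> step_arm(
  commands=[1,0,6,0,1,0,11,0,0,0,15,0,-1,0,18,0,-2,0,20,0],
)

```text
t: 4.8
ee_pos: [0.5026, -0.0753, 0.3612]
tcp_rot: [0.971, -0.239, 0.003, 0.001]
ft_force: [-1.9, 0.4, 5.8]
finger_gap: 0.001
```

```bash
python3 t.py|tail -6; python3 - <<'E'
from h import *
c=save('scene','scene3.png');w=save('wrist','wrist3.png')
i=w['pixels'][110:260,160:340,::-1]; cv2.imwrite('pics/wrist3z.png',cv2.resize(i,None,fx=4,fy=4,interpolation=cv2.INTER_CUBIC))
print(manip.state()['ft_force'])
E
```

```text
0.325 0 [ 3.1  0.8 -0.5]
0.325 0.1 [-3.3  0.8  6.8]
0.325 0.2 [-8.8  0.8 14.7]
0.24 0.2 [-14.5   0.7  28.6]
0.12 0.2 [-20.5   0.7  49. ]
0 0.2 [-24.1   0.7  70. ]
[-1.48337831  0.50777142  5.25291644]
```

View pics/wrist3z.png

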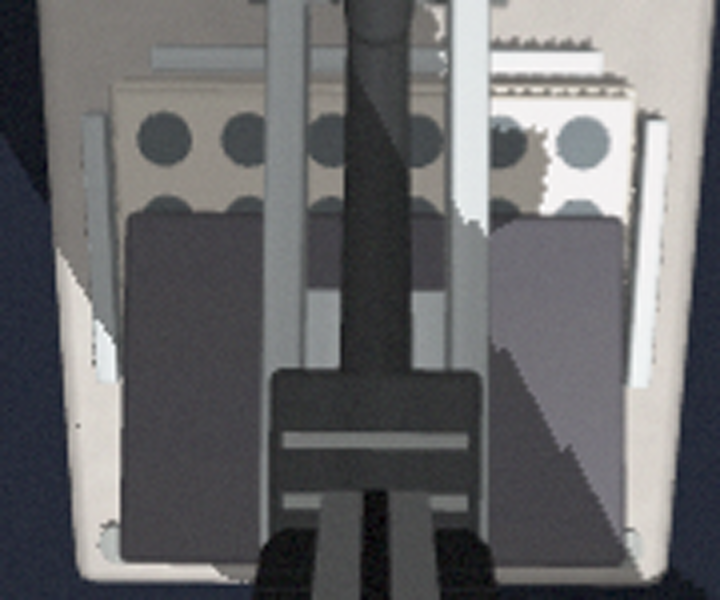

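>>> step_arm(
  commands=[-2,0,4,0,-4,0,7,0,-6,0,10,0,-8,0,13,0,-9,0,15,0],
)

```text
t: 5.4
ee_pos: [0.4953, -0.0712, 0.3468]
tcp_rot: [0.971, -0.239, 0.004, 0.001]
ft_force: [-0.2, -0.2, 6.8]
finger_gap: 0.001
```

```bash
python3 t.py|tail -6; python3 - <<'E'
from h import *
c=save('scene','scene4.png');w=save('wrist','wrist4.png')
i=w['pixels'][110:260,160:340,::-1]; cv2.imwrite('pics/wrist4z.png',cv2.resize(i,None,fx=4,fy=4,interpolation=cv2.INTER_CUBIC))
print(manip.state()['ft_force'])
E
```

```text
0.325 0 [ 11.2   1.  -14.9]
0.325 0.1 [ 4.9  1.  -7.6]
0.325 0.2 [-0.7  1.   0.4]
0.24 0.2 [-6.5  1.  14.2]
0.12 0.2 [-12.5   1.   34.6]
0 0.2 [-16.1   1.   55.5]
[-0.75793838  0.0882937   4.55839332]
```

View pics/wrist4z.png

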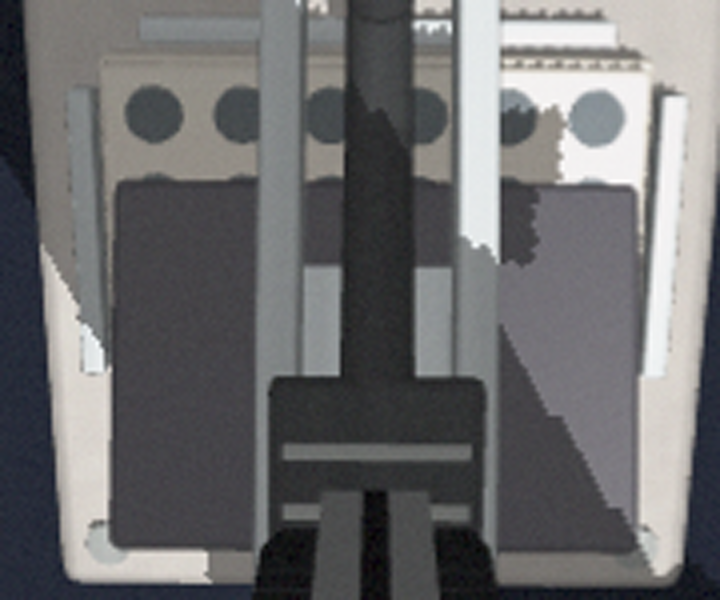

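```bash
cat > est.py <<'E'
from fit2 import *
zz=lambda L:np.array([zw(*p) for p in L])
# tab inner-edge corners, pad inner corners (left=+y), pad outer corners, board near corners(right,left)
w1=pickle.load(open('wrist1.pkl','rb'))
s=manip.state()
import sys
w4=vision.camera('wrist')
ob1=zz([(178,134),(519,137),(520,373),(177,369)])
def padpts(th,h,dx,dy):
    vv=v.copy();vv[3]=th;_,A2=pts(vv)
    return [A2(.115+dx,h,.05),A2(.115+dx,h,-.05),A2(.185+dx,h,-.05),A2(.185+dx,h,.05)]
r=least_squares(lambda p:(proj(w1,padpts(v[3],p[0],0,0))-ob1).ravel(),[-.05])
print('h',r.x,r.fun.round(1)); h=r.x[0]
ob4=zz([(116,182),(637,185),(636,551),(110,548)]); obB=zz([(680,584),(65,579)])
tabo=zz([(271,378),(485,378)])
r=least_squares(lambda p:np.concatenate([(proj(w4,np.array(padpts(p[0],h,0,0))+[*p[1:3],0])-ob4).ravel(),(proj(w4,np.array([B[2],B[3]])+[*p[1:3],0])-obB).ravel()]),[.3,0,0])
print('theta',r.x,r.fun.round(1)); th=r.x[0];off=[*r.x[1:3],0]
def tp(pw,lat):
    vv=v.copy();vv[3]=th;_,A2=pts(vv); a=.145-.082;b=.0405
    return A2(.082+a*np.cos(pw)+b*np.sin(pw), -.0045+b*np.cos(pw)-a*np.sin(pw),lat)+off
for pw in [0,.1,.15,.2]: print(pw,proj(w4,[tp(pw,.014),tp(pw,-.014)]).round(1).tolist())
print('obs',tabo)
E
python3 est.py | tail -8
```

```text
h [-0.05460412] [ 0.7 -0.5 -0.5 -1.2 -0.5 -1.4  0.6 -0.4]
theta [3.31160229e-01 1.06235336e-03 7.64169112e-05] [-1.1 -0.7 -0.  -1.4  1.  -0.5 -0.3  0.4  1.8  1.3 -1.1  2.7]
0 [[223.1, 187.8], [283.9, 187.8]]
0.1 [[224.4, 196.2], [282.6, 196.2]]
0.15 [[225.0, 199.7], [281.9, 199.6]]
0.2 [[225.6, 202.6], [281.3, 202.6]]
obs [[227.375 204.125]
 [280.875 204.125]]
```

Arm estimate 0.33 rad, pawl at about 0.20: tab is on its stop. Now pushing down along the arc.

>>> step_arm(
  commands=[-1,0,3,0,-2,0,6,0,-4,0,10,0,-6,0,14,0,-8,0,18,0],
)

```text
t: 6.05
ee_pos: [0.4889, -0.0679, 0.3291]
tcp_rot: [0.971, -0.239, 0.005, 0.001]
ft_force: [1.4, -1.3, 6.4]
finger_gap: 0.003
```

```bash
python3 t.py|tail -6; python3 - <<'E'
from h import *
w=save('wrist','wrist5.png');c=save('scene','scene5.png')
i=w['pixels'][110:260,160:340,::-1]; cv2.imwrite('pics/wrist5z.png',cv2.resize(i,None,fx=4,fy=4,interpolation=cv2.INTER_CUBIC))
print(manip.state()['ft_force'])
E
```

```text
0.325 0 [ 18.3   1.1 -32.5]
0.325 0.1 [ 11.9   1.1 -25.2]
0.325 0.2 [  6.3   1.1 -17.3]
0.24 0.2 [ 0.6  1.1 -3.4]
0.12 0.2 [-5.5  1.1 16.9]
0 0.2 [-9.1  1.1 37.9]
[ 1.15756575 -1.19101548  3.63780993]
```

View pics/wrist5z.png

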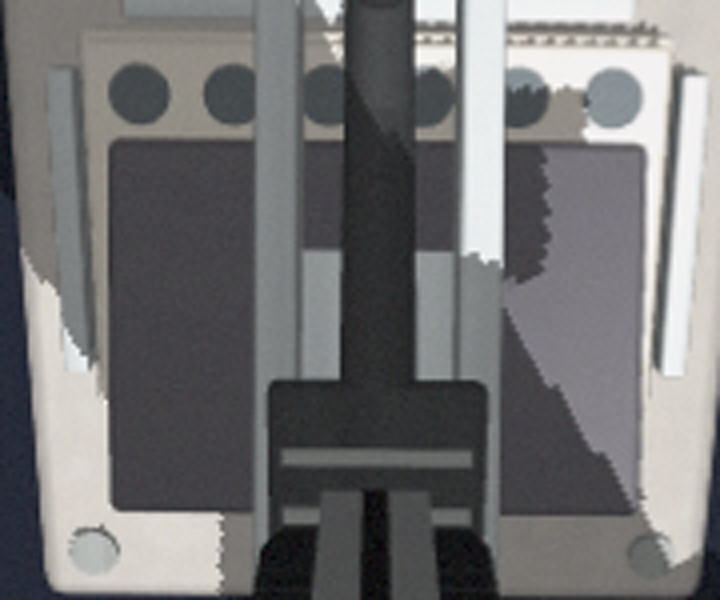

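Arm is following past the 0.30 tooth (pad width unchanged while the board grows, tab still at the fingertips). Continuing.

>>> step_arm(
  commands=[-1,0,4,0,-3,0,9,0,-4,0,13,0,-5,0,17,0,-6,0,21,0],
)

```text
t: 6.65
ee_pos: [0.4838, -0.0652, 0.3079]
tcp_rot: [0.971, -0.239, 0.005, 0.001]
ft_force: [-1.1, -0.6, 6.5]
finger_gap: 0.002
```

>>> step_arm(
  commands=[-1,0,3,0,-1,0,6,0,-2,0,9,0,-2,0,12,0,-2,0,14,0],
)

```text
t: 7.15
ee_pos: [0.4819, -0.0641, 0.2939]
tcp_rot: [0.971, -0.239, 0.005, 0.001]
ft_force: [-2.0, 1.8, 6.1]
finger_gap: -0.0
```

```bash
python3 t.py|tail -2; python3 - <<'E'
from h import *
w=save('wrist','wrist6.png')
i=w['pixels'][110:260,160:340,::-1]; cv2.imwrite('pics/wrist6z.png',cv2.resize(i,None,fx=4,fy=4,interpolation=cv2.INTER_CUBIC))
print(manip.state()['ft_force'])
E
```

```text
0.12 0.2 [  3.    1.1 -18.1]
0 0.2 [-0.6  1.1  2.8]
[-0.46462221  0.94637434  4.85961118]
```

View pics/wrist6z.png

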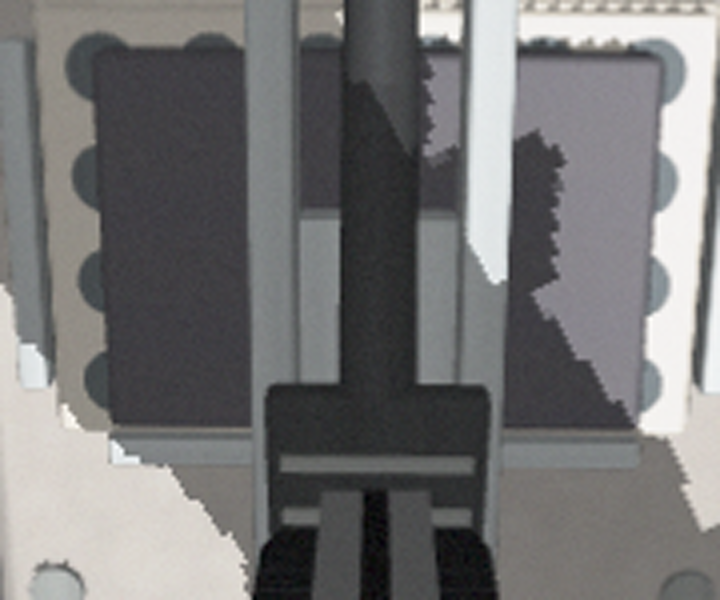

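>>> step_arm(
  commands=[0,0,1,0,0,0,2,0,0,0,3,0,0,0,4,0,0,0,4,0],
)

```text
t: 7.7
ee_pos: [0.482, -0.0636, 0.2917]
tcp_rot: [0.971, -0.239, 0.004, 0.002]
ft_force: [-9.1, 1.8, 26.8]
finger_gap: 0.004
```

>>> step_arm(
  commands=[0,0,0,0,0,0,-2,0,0,0,-6,0,0,0,-14,0,0,0,-25,0],
)

```text
t: 8.2
ee_pos: [0.4813, -0.0633, 0.3167]
tcp_rot: [0.971, -0.239, 0.003, 0.002]
ft_force: [-0.5, 0.2, 0.6]
finger_gap: 0.004
```

>>> step_arm(
  commands=[0,0,-20,0,0,0,-50,0,0,0,-80,0,0,0,-110,0,0,0,-130,0],
)

```text
t: 8.7
ee_pos: [0.4804, -0.0621, 0.449]
tcp_rot: [0.971, -0.239, 0.004, 0.002]
ft_force: [0.4, 0.1, -0.3]
finger_gap: 0.005
```

>>> step_arm(
  commands=[-20,0,-20,0,-40,0,-20,0,-60,0,-20,0,-60,0,-20,0,-60,0,-20,0],
)

```text
t: 9.2
ee_pos: [0.4268, -0.0341, 0.4688]
tcp_rot: [0.971, -0.239, 0.004, 0.002]
ft_force: [-0.2, -0.5, 0.2]
finger_gap: -0.001
```

```bash
python3 - <<'E'
from h import *
import pickle
w=save('wrist','wrist7.png'); pickle.dump(w,open('wrist7.pkl','wb'));c=save('scene','scene7.png')
i=w['pixels'][:,:,::-1]; cv2.imwrite('pics/wrist7z.png',cv2.resize(i,None,fx=1.5,fy=1.5,interpolation=cv2.INTER_CUBIC))
i=c['pixels'][90:290,80:320,::-1]; cv2.imwrite('pics/scene7z.png',cv2.resize(i,None,fx=3,fy=3,interpolation=cv2.INTER_CUBIC))
print(manip.state()['ft_force'],manip.state()['ee_pos'])
E
```

```text
[ 0.42379329 -0.45612621  0.43853569] [ 0.42747867 -0.03450886  0.46860305]
```

View pics/wrist7z.png

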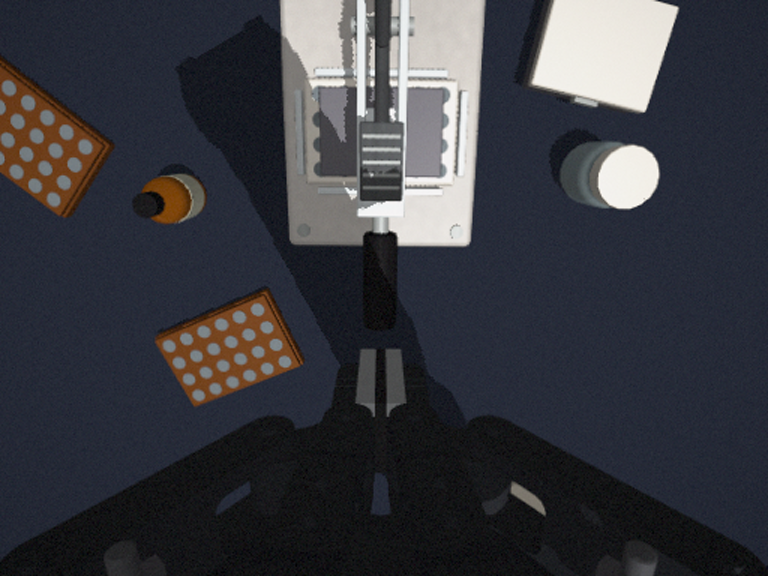

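View pics/scene7z.png

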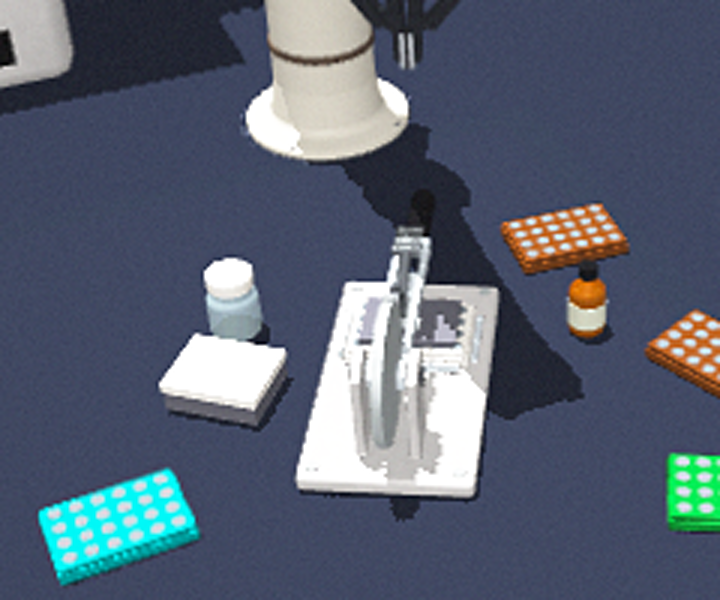

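```bash
python3 - <<'E' | tail -12
from fit2 import *
w=pickle.load(open('wrist7.pkl','rb')); z=lambda L:np.array([((a+.5)/1.5-.5,(b+.5)/1.5-.5) for a,b in L])
ob=z([(360,122),(404,122),(403,200),(359,200)]); obB=z([(470,246),(291,244)])
def f(p):
    vv=v.copy();vv[3]=p[0];_,A2=pts(vv); off=[*p[2:4],0]
    def tp(o,l):
        a=o-.082;b=.0405;q=p[1];return A2(.082+a*np.cos(q)+b*np.sin(q),-.0045+b*np.cos(q)-a*np.sin(q),l)+off
    return np.concatenate([(proj(w,[tp(.145,.014),tp(.145,-.014),tp(.195,-.014),tp(.195,.014)])-ob).ravel(),(proj(w,np.array([B[2],B[3]])+off)-obB).ravel()*.7,
      (proj(w,[A2(.2225,0)+off,A2(.2975,0)+off])-z([(381,234),(380,328)])).ravel()])
r=least_squares(f,[0,0,0,0]);print(r.x.round(3),r.fun.round(1))
for q in [0,.05,.13]:
    r=least_squares(lambda p:f([q,*p]),[0,0,0]);print(q,r.x.round(3),(r.fun**2).sum())
E
```

```text
[ 0.50491855 -0.07682385 -0.48511259  0.35074477] [[-0.7, -1.4], [-0.3, -1.5], [-0.3, 0.3], [-1.9, -0.0], [-0.3, -0.7], [-2.2, -1.1], [-1.4, -1.5], [-0.3, -1.5], [-1.2, -1.0], [-0.9, 1.6], [-0.1, -1.8], [-0.8, -0.3]]
tab [ 0.50732437 -0.07809202  0.19221976] grip [ 0.42161327 -0.03291143  0.18933531] hinge [ 0.63761192 -0.14677004  0.1       ]
[ 0.50562636 -0.07791304 -0.48352855  0.32474349] [[-0.4, -0.3], [0.1, -0.3], [0.1, 0.0], [-0.0, 0.0], [0.4, 0.9], [-0.7, 1.9], [-0.5, -1.6], [-0.0, -1.8], [0.1, 0.1], [-1.6, -0.2], [-0.4, -0.4], [-2.4, -0.7], [-1.7, -1.3], [-0.6, -1.3], [-1.3, -0.6], [-1.0, 3.1], [-0.3, -1.3], [-0.9, 0.5]]
[ 0.021  0.071  0.001 -0.   ] [-0.6 -0.4 -0.2 -0.4 -0.4  0.7  0.7  0.7  0.9 -0.  -1.   0.9 -0.  -1.2
  0.6  0.2]
0 [ 0.021 -0.     0.   ] 8.842404778308858
0.05 [ 0.138  0.002 -0.001] 10.277546401784395
0.13 [ 0.316  0.004 -0.002] 53.43890117953997
```

```bash
python3 -c "
from h import *
print(manip.finish_job())"
```

```text
the job is handed in; nothing more can be done
None
```

The press is closed onto the lidded plate and the hand is clear of it. I handed the job in at about 9.3 s of the 35 s allowed. `finish_job` gives no verdict, so what follows comes from my own checks.

- **Tab press:** With shut fingertips I pressed the tab to its stop. The camera fit then put the pawl at about 0.20 rad with the arm still at about 0.33 rad.
- **Push down:** Keeping the tab pressed, I pushed the arm down along its arc at about 4–7 N. At the bottom the force rose to 27 N, and the fingertip height matched a level arm to within about 2 mm. I then withdrew straight up.
- **Last pictures:** The pad lies on the plate in its nest, and the slide box, bottle and jar look unmoved. The hand is clear, with wrist force under 1 N.
- **Weakest check:** The free fit of the last wrist picture gave the arm at 0.02 rad and the pawl at 0.07 rad. The limits are 0.03 and 0.08, and this fit separates the two angles poorly. With the arm held at level it gave the pawl at 0.02 rad, and it fitted no better or worse than that up to about 0.05 rad of arm angle. The force rise and the fingertip height are therefore the stronger evidence that the arm is fully down.

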